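# Dig out the spare battery and charge it

## Task

The spare sander battery is hemmed in by three containers in the wooden caddy. First clear the yellow glue bottle, the amber oil bottle and the white wax can out onto the dark side mat, standing, and with all three there fetch the battery and lower it gently into the charger's tray so that it sits flat on the floor of the tray. Then stand each container back in the caddy, centred on the disc of its own colour (glue on yellow, red-capped oil on red, blue-lidded wax on blue); never tip a container over, and leave the sanding block alone.

Things in the scene. Friction and masses are not known exactly. Their poses are not given: they have to be found in the camera images.
- glue: wood-glue bottle: yellow round plastic body 48 mm across with a paper label, straight sides from 0 to 100 mm height, then a short yellow neck and nozzle, 130 mm tall in all, about 0.25 kg. Origin at the centre of its foot, z up; its yaw means nothing
- oil: finishing-oil bottle: amber round body 50 mm across with a paper label, straight sides from 0 to 100 mm height, red screw cap 34 mm across on top, 128 mm tall in all, about 0.28 kg. Origin at the centre of its foot, z up; its yaw means nothing
- wax: wax can: white cylinder 49 mm across with a blue band and a blue lid on top, straight sides from 0 to 105 mm height, 118 mm tall in all, about 0.25 kg. Origin at the centre of its foot, z up; its yaw means nothing
- battery: black block, teal band, two rails on top; 78 mm along its x, 54 along y, 60 tall (flat sides to 48 mm), about 0.45 kg. Origin: centre of underside, z up. It starts on the floor (10 mm above the bench) of the caddy, a fixed plywood tray parallel to it with a rim 24 mm above the bench; containers stand about 10 mm from its left, right and front (robot side) faces. Rim 66 mm beyond its centre, 112 mm to each side
- charger: fixed black and teal charger: open tray, inside 94 mm along its x, 70 along y; floor 10 mm, tops of its 6 mm walls 22 mm above the bench. Electronics box 34 mm tall, 104 wide, at +x, 53 to 108 mm from the tray's centre. Origin on the bench under the tray's centre, z up. Battery goes in upright, x along x, either way round, 8 mm play each side; seated, its underside is 10 mm above this origin
- mat: dark grey rubber mat lying fixed on the bench, the side area: 260 mm along its x, 150 mm along its y, 4 mm thick. Origin at the centre of its underside, z up. It lies on one side of the caddy and the charger on the other; which is which changes. Containers set aside stand on its top, 4 mm above this origin
- yellow_disc: yellow disc, 68 mm across, 1 mm thick, on the floor of the wooden caddy: home of the glue bottle, which starts on it within 3 mm of centre and hides all but the rim. Origin: its centre at the caddy floor, 10 mm above the bench; a container's foot rests at this height. The discs lie 62 mm left, 62 mm right and 74 mm in front of the battery's start; which is where changes
- red_disc: red disc, 68 mm across, 1 mm thick, on the floor of the wooden caddy: home of the oil bottle, which starts on it within 3 mm of centre and hides all but the rim. Origin: its centre at the caddy floor, 10 mm above the bench; a container's foot rests at this height. The discs lie 62 mm left, 62 mm right and 74 mm in front of the battery's start; which is where changes
- blue_disc: blue disc, 68 mm across, 1 mm thick, on the floor of the wooden caddy: home of the wax can, which starts on it within 3 mm of centre and hides all but the rim. Origin: its centre at the caddy floor, 10 mm above the bench; a container's foot rests at this height. The discs lie 62 mm left, 62 mm right and 74 mm in front of the battery's start; which is where changes
- sanding_block: bystander: loose cork sanding block, 50 mm along x, 90 mm along y, 32 mm tall, lying on the bench between the robot and the caddy. Origin at the centre of its underside. To be left where it is

How it is judged:
By the outcome, as a careful person would: the job done as asked, in the order asked, and still so for the second after the job is handed in, with the robot touching nothing.
It also fails if it takes over 147 s, if anything falls off the work surface, if the arm or the gripper's body presses on something with over 40 N, if the wrist force passes 120 N, or if a joint passes its speed limit or range.

## Robot

A 7-joint arm with a two-finger parallel gripper is mounted at the origin on the work surface. World frame = base frame: x ahead of the robot, y to its left, z up, the work surface at z = 0. Lengths are in m, angles in rad, forces in N, time in s.
With the tool pointing down it reaches from about 0.425 to 0.825 m from the base axis. Payload 3.6 kg.
Tool frame: the origin (TCP) lies between the finger pads; the fingertips stand 22 mm ahead of it and the grasp point (between the pads) lies 3 mm ahead of it; z points along the fingers, y is the direction in which the jaws open and shut (so a half turn about z gives the same grasp; the last joint's range is limited). The gripper opens to 85 mm and grips with 20 to 120 N. Pads are 22 mm wide; open, the fingers measure 114 mm over their backs; the gripper's body (76 mm by 85 mm) begins 54 mm behind the grasp point. The pads swing forward as they close: fully open they stand 13 mm farther back than shut.
Start: joints at [-1.355, 0.615, -0.013, 1.423, 0.008, 1.103, -0.04], TCP at [0.156, 0.631, 0.253] pointing down, gripper open.
Joint ranges: [-3.12, 3.12], [-0.3, 2.06], [-1.34, 1.32], [0.26, 2.42], [-1.36, 4.5], [0.01, 1.98], [-2.84, 2.84]. Speed limits (rad/s): [2.79, 2.79, 3.14, 3.14, 3.14, 3.14, 3.14].

## Interface

Orientations are given as a unit quaternion [x, y, z, w].
In Python, from workcell import env gives the robot as it stands.
- The arm moves only by the shell command python3 -m jog 'ROWS' [FORCE]. ROWS is JSON, a list of rows, each a list of 7 numbers: the turn, a rotation vector about the world's x, y, z in degrees, then the shift along the world's x, y, z in mm, then the closure, from 0 (fully open) to 1 (shut). A call has exactly 8 rows; each row shifts and turns the commanded pose from where the row before left it; what a row does not reach is not made up. A row lasts 1/12 s, in which the tool goes at most 41.7 mm and 7.16 degrees, less where a joint would pass 70% of its speed; a pose out of reach is approached as far as the arm can. A call is refused whole if a number of a shift passes 41.7 or a number of a turn 7.16, either way. A call with a gripper value outside its range is refused whole. The fingers move at their own pace and stop on an object; FORCE is the grip in N (left out, the last holds). Time passes only in rows, so rows that do not move let the fingers close, or fill a call up. It gives the time, the measured TCP pose, the force and the opening at its end, in the units of the state.
- env.get_state(): the state, without advancing time (a new reading comes with each control period).
- env.grab_frame(name): name is "scene" or "top"; returns a dict with "image" (420x560x3 uint8, red, green, blue), "range_z" (420x560 float32, m along the optical axis (not along the pixel's ray), 0 where there is no reading), "mtx" (3x3 intrinsics, pixels), "extrinsics" (4x4, takes a point from camera to world coordinates). Camera axes: x right, y up, looking along -z (the intrinsics and any distortion apply to the point x, -y, -z); pixel columns grow to the right and rows downward; lengths in m; the calibration is good to about 2 mm. A picture is of the moment at which its call begins.
- env.close_job(): hands the job in, once; it reports no verdict.
The state is a dict: "clock": time; "joint_pos": joint angles; "joint_vel": joint speeds; "joint_torque": joint torques, N m; "position": TCP position; "orientation": TCP orientation; "contact_force": force on the tool from outside, world axes, zero at the start; "torque": the same for the moment, N m; "grip_width": opening from 0.0 (shut) to 1.0 (fully open).
Only numpy, scipy, OpenCV 4.12 (cv2) and the standard library are available. Lean on these libraries where they do the work, as an engineer would, in place of code of your own. Each camera call takes 0.05 s, during which the arm holds its last target. There are 200 camera calls.

## Working session

There is one attempt and no reset: what is moved stays moved. The work goes in short steps, Python scripts to look and compute and a shell command to move; the robot and the scene stay as the last step left them, time stands still between calls to the robot, and variables do not carry over. Pictures are saved under pics/ and viewed, about 12 in all and at most 16, crops included, and the job is handed in when it is done.

```bash
mkdir -p pics; ls
cat > h.py <<'E'
from workcell import env
import numpy as np, cv2
def grab(n):
    f=env.grab_frame(n); np.savez('last_'+n,**{k:f[k] for k in('image','range_z','mtx','extrinsics')}); return f
def cloud(f):
    K=f['mtx'];h,w=f['range_z'].shape;u,v=np.meshgrid(np.arange(w),np.arange(h));d=f['range_z']
    P=np.stack([(u-K[0,2])/K[0,0]*d,-(v-K[1,2])/K[1,1]*d,-d,np.ones_like(d)],-1)
    return (P@f['extrinsics'].T)[...,:3]
E
python3 - <<'E'
from h import *
for n in('scene','top'):
    f=grab(n); print(n,f['mtx'].round(1).tolist(),f['extrinsics'].round(3).tolist()); cv2.imwrite(f'pics/{n}0.png',f['image'][...,::-1])
s=env.get_state();print({k:np.round(v,3).tolist() for k,v in s.items()})
E
```

```text
pics
scene [[478.8, 0.0, 290.6], [0.0, 478.8, 205.6], [0.0, 0.0, 1.0]] [[-0.495, -0.642, 0.586, 1.178], [0.869, -0.364, 0.335, 0.342], [-0.001, 0.675, 0.738, 0.835], [0.0, 0.0, 0.0, 1.0]]
top [[437.4, 0.0, 281.3], [0.0, 437.4, 213.9], [0.0, 0.0, 1.0]] [[-0.026, 0.995, -0.092, 0.465], [-1.0, -0.026, -0.002, 0.003], [-0.005, 0.092, 0.996, 0.844], [0.0, 0.0, 0.0, 1.0]]
{'clock': 0.1, 'joint_pos': [-1.355, 0.616, -0.013, 1.425, 0.008, 1.103, -0.04], 'joint_vel': [-0.0, -0.003, -0.001, -0.004, -0.0, 0.002, -0.0], 'joint_torque': [0.001, -47.038, 0.26, -17.157, 0.01, 0.006, 0.0], 'position': [0.156, 0.63, 0.252], 'orientation': [0.121, 0.993, -0.001, -0.0], 'contact_force': [-0.303, 0.472, -0.717], 'torque': [-0.026, -0.023, 0.012], 'grip_width': 0.996}
```

View pics/scene0.png

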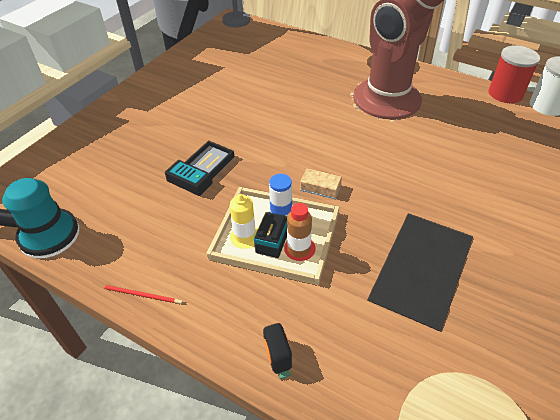

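View pics/top0.png

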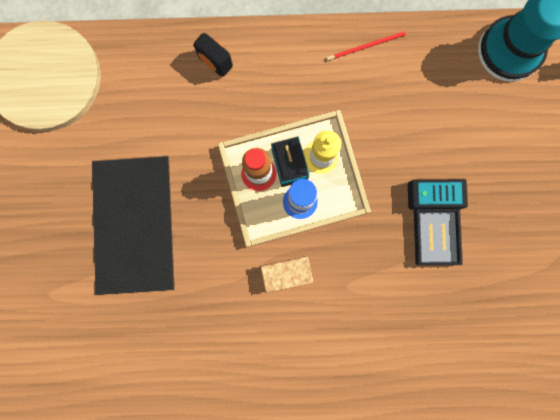

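```bash
cat > m.py <<'E'
from h import *
def rect(m,P,name):
    m=cv2.morphologyEx(m.astype(np.uint8),cv2.MORPH_OPEN,np.ones((3,3)))
    n,l,s,_=cv2.connectedComponentsWithStats(m); i=1+np.argmax(s[1:,4]); p=P[l==i]
    r=cv2.minAreaRect((p[:,:2]*1000).astype(np.float32)); print(name,np.round(r[0],1),np.round(r[1],1),'ang',round(r[2],1),'z',np.percentile(p[:,2]*1000,[5,50,95]).round(1),len(p))
def circ(m,P,name,d):
    p=P[m]
    if len(p)<10: print(name,'none');return
    c,r=cv2.minEnclosingCircle((p[:,:2]*1000).astype(np.float32)); print(name,np.round(c,1),'mean',(p[:,:2].mean(0)*1000).round(1),'dia',round(2*r,1),'want',d,'z',np.median(p[:,2]*1000).round(1),len(p))
def box(u0,v0,u1,v1,sh):
    b=np.zeros(sh,bool); b[v0:v1,u0:u1]=1; return b
E
python3 - <<'E'
from m import *
f=np.load('last_top.npz');P=cloud(f);I=f['image'];z=P[...,2]*1000;H=cv2.cvtColor(I,cv2.COLOR_RGB2HSV);g=I.max(-1)
sh=z.shape
print('bench z',np.median(z[300:400,200:400]))
rect(box(80,145,185,305,sh)&(g<60),P,'mat 260x150')
rect(box(210,105,380,250,sh)&(z>18)&(z<28),P,'caddy rim')
rect(box(405,170,475,272,sh)&(z>16)&(z<45),P,'charger all 161x106?')
rect(box(405,170,475,212,sh)&(z>28)&(z<40),P,'charger box 55x104')
rect(box(405,205,475,272,sh)&(z>5)&(z<15),P,'charger floor 94x70')
rect(box(268,132,312,188,sh)&(z>40)&(z<80)&(g<130),P,'battery')
rect(box(255,255,320,295,sh)&(z>25)&(z<38),P,'block 50x90')
circ(box(235,140,280,190,sh)&(z>121),P,'oil cap',34)
circ(box(285,175,320,215,sh)&(z>112),P,'wax lid',49)
circ(box(308,128,345,165,sh)&(z>95)&(z<106),P,'glue shoulder',48)
circ(box(308,128,345,165,sh)&(z>115),P,'glue nozzle',0)
E
```

```text
bench z 0.9404540270848694
mat 260x150 [535.  186.5] [254.  360.4] ang 2.3 z [2.8 5.  7.5] 9780
caddy rim [709.7 -30.4] [209.5  73.3] ang 84.5 z [20.2 24.8 27. ] 763
charger all 161x106? [ 535.5 -290.7] [105.  127.4] ang 89.1 z [21. 35. 38.] 2042
charger box 55x104 [ 572.  -291.5] [104.7  53.3] ang 88.5 z [32.6 35.6 38.2] 1591
charger floor 94x70 [ 492.  -292.2] [68.2 93.5] ang 88.6 z [ 8.7 11.2 13.6] 1758
battery [636.9 -13.4] [75.1 53.3] ang 13.6 z [60.  64.9 72.2] 1182
block 50x90 [429.7  -2. ] [50.  89.9] ang 10.3 z [30.4 32.9 35.3] 1326
oil cap [553.2  26.7] mean [620.   44.4] dia 182.1 want 34 z 138.9 373
wax lid [527.6 -16.5] mean [565.  -31.2] dia 130.8 want 49 z 129.0 671
glue shoulder [639.7 -71.4] mean [632.9 -68.5] dia 39.7 want 48 z 101.7 37
glue nozzle [569.7 -39.3] mean [647.6 -73.9] dia 225.5 want 0 z 120.2 565
```

Run:
```python
from m import *
f=np.load('last_top.npz');P=cloud(f);I=f['image'];z=P[...,2]*1000;H=cv2.cvtColor(I,cv2.COLOR_RGB2HSV);g=I.max(-1).astype(int)
sh=z.shape
m=box(80,145,185,305,sh)&(g<60)&(abs(z-4.5)<4)
m=cv2.erode(m.astype(np.uint8),np.ones((3,3)))>0
rect(m,P,'mat (eroded ~8mm)')
m=(box(210,105,380,250,sh)&(abs(z-24)<4)); p=P[m][:,:2]*1000
r=cv2.minAreaRect(p.astype(np.float32));print('rim',r)
hsv=lambda lo,hi:(H[...,0]>=lo)&(H[...,0]<=hi)&(H[...,1]>120)
circ(box(235,140,280,190,sh)&(abs(z-138)<3)&(hsv(0,8)|hsv(170,180)),P,'oil cap',34)
circ(box(285,175,320,215,sh)&(abs(z-128)<3)&hsv(100,130),P,'wax lid',49)
circ(box(308,128,345,165,sh)&(abs(z-140)<4),P,'glue nozzle',0)
circ(box(308,128,345,165,sh)&(abs(z-110)<4),P,'glue shoulder',48)
for n,b,h in(('red',(235,140,285,195),hsv(0,8)|hsv(170,180)),('blue',(275,170,325,222),hsv(100,130)),('yellow',(300,125,350,180),hsv(22,35))):
    circ(box(*b,sh)&(abs(z-11)<4)&h,P,n+' disc',68)
m=box(265,130,315,190,sh)&(abs(z-58)<5); rect(m,P,'batt top 58')
m=box(265,130,315,190,sh)&(abs(z-70)<2.5); rect(m,P,'batt rails 70')
rect(box(405,205,475,272,sh)&(z>17)&(z<28),P,'charger wall 106x82')
```

```text
mat (eroded ~8mm) [530.4 293.4] [249.7 142.1] ang 2.3 z [2.8 5.  7.3] 7021
rim ((612.09521484375, -20.003982543945312), (206.39364624023438, 244.17724609375), 14.206981658935547)
oil cap [624.6  45.5] mean [624.2  45.5] dia 33.6 want 34 z 139.0 312
wax lid [567.6 -31.6] mean [566.8 -31.1] dia 46.1 want 49 z 129.1 549
glue nozzle [651.2 -74.8] mean [650.8 -75.1] dia 8.5 want 0 z 140.4 22
glue shoulder [651.8 -75.9] mean [638.3 -68.3] dia 48.1 want 48 z 110.9 39
red disc [622.5  46.8] mean [607.3  45.2] dia 68.3 want 68 z 12.4 297
blue disc [565.9 -30.9] mean [552.  -25.1] dia 64.9 want 68 z 12.0 242
yellow disc [659.5 -80.7] mean [642.5 -64.1] dia 87.6 want 68 z 12.1 251Traceback (most recent call last):
  File "<stdin>", line 16, in <module>
  File "m.py", line 4, in rect
    n,l,s,_=cv2.connectedComponentsWithStats(m); i=1+np.argmax(s[1:,4]); p=P[l==i]
                                                     ~~~~~~~~~^^^^^^^^^
    return _wrapfunc(a, 'argmax', axis=axis, out=out, **kwds)
    return bound(*args, **kwds)
ValueError: attempt to get argmax of an empty sequence
```

Scene: glue (242,225), wax (281,195) and oil (300,232) surround the battery (271,233), with the charger at (200,165) and the mat at (420,270). Top: oil (257,165), glue (325,148), wax (302,197), tray (438,238), mat (133,225). The measured sizes agree with the given ones. First I turn the jaw to the caddy's yaw (about 14°) and go above the oil.

```bash
python3 -m jog '[[0,0,3.5,19.5,-24.4,-3,0],[0,0,3.5,19.5,-24.4,-3,0],[0,0,3.5,19.5,-24.4,-3,0],[0,0,3.5,19.5,-24.4,-3,0],[0,0,3.5,19.5,-24.4,-3,0],[0,0,3.5,19.5,-24.4,-3,0],[0,0,3.5,19.5,-24.4,-3,0],[0,0,3.5,19.5,-24.4,-3,0]]' 40
python3 -m jog '[[0,0,0,19.5,-24.4,-3,0],[0,0,0,19.5,-24.4,-3,0],[0,0,0,19.5,-24.4,-3,0],[0,0,0,19.5,-24.4,-3,0],[0,0,0,19.5,-24.4,-3,0],[0,0,0,19.5,-24.4,-3,0],[0,0,0,19.5,-24.4,-3,0],[0,0,0,19.5,-24.4,-3,0]]'
```

```text
clock: 0.77
position: [0.3128, 0.4341, 0.2288]
orientation: [-0.124, 0.992, -0.0, -0.0]
contact_force: [1.0, 0.8, 0.6]
grip_width: 0.999
clock: 1.43
position: [0.4688, 0.239, 0.2049]
orientation: [-0.123, 0.992, -0.0, -0.0]
contact_force: [0.2, 0.8, -0.3]
grip_width: 0.997
```

```bash
python3 -m jog '[[0,0,0,19.5,-24.4,-3,0],[0,0,0,19.5,-24.4,-3,0],[0,0,0,19.5,-24.4,-3,0],[0,0,0,19.5,-24.4,-3,0],[0,0,0,19.5,-24.4,-3,0],[0,0,0,19.5,-24.4,-3,0],[0,0,0,19.5,-24.4,-3,0],[0,0,0,19.5,-24.4,-3,0]]'; python3 -m jog '[[0,0,0,0,0,0,0],[0,0,0,0,0,0,0],[0,0,0,0,0,0,0],[0,0,0,0,0,0,0],[0,0,0,0,0,0,0],[0,0,0,0,0,0,0],[0,0,0,0,0,0,0],[0,0,0,0,0,0,0]]'
python3 - <<'E'
from h import *
from scipy.spatial.transform import Rotation as R
s=env.get_state();print(np.round(s['joint_pos'],2)); print(R.from_quat(s['orientation']).as_matrix().round(3).tolist())
E
```

```text
clock: 2.1
position: [0.6247, 0.0439, 0.1806]
orientation: [-0.123, 0.992, -0.0, -0.001]
contact_force: [0.4, 0.1, -0.3]
grip_width: 1.001
clock: 2.77
position: [0.6241, 0.0458, 0.1815]
orientation: [-0.123, 0.992, -0.0, 0.0]
contact_force: [-0.3, 0.0, -0.4]
grip_width: 1.002
[-0.04  0.65 -0.11  1.58  0.08  0.91  1.64]
[[-0.97, -0.244, 0.0], [-0.244, 0.97, -0.0], [-0.0, -0.0, -1.0]]
```

```bash
python3 -m jog '[[0,0,0,0,0,-12,0],[0,0,0,0,0,-14,0],[0,0,0,0,0,-14,0],[0,0,0,0,0,-14,0],[0,0,0,0,0,-14,0],[0,0,0,0,0,-10,0],[0,0,0,0,0,-6,0],[0,0,0,0,0,0,0]]'
python3 -m jog '[[0,0,0,0,0,0,1],[0,0,0,0,0,0,1],[0,0,0,0,0,0,1],[0,0,0,0,0,0,1],[0,0,0,0,0,0,1],[0,0,0,0,0,0,1],[0,0,0,0,0,0,1],[0,0,0,0,0,0,1]]' 40
python3 - <<'E'
from h import *
f=grab('scene'); cv2.imwrite('pics/s1.png',cv2.resize(f['image'][120:300,180:420,::-1],None,fx=3,fy=3))
E
```

```text
clock: 3.43
position: [0.6234, 0.0453, 0.0959]
orientation: [-0.123, 0.992, -0.0, -0.001]
contact_force: [-1.2, 0.5, -0.9]
grip_width: 0.999
clock: 4.1
position: [0.625, 0.0458, 0.0986]
orientation: [-0.123, 0.992, 0.0, 0.001]
contact_force: [-1.5, 0.8, 5.2]
grip_width: 0.577
```

View pics/s1.png

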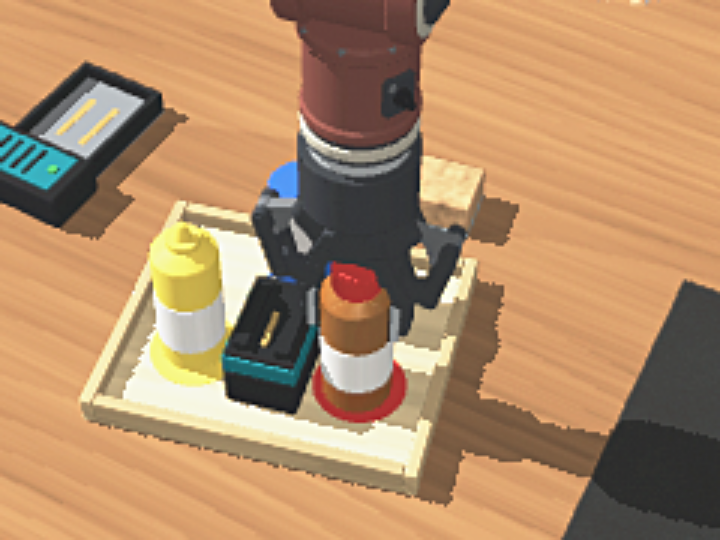

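```bash
python3 -m jog '[[0,0,0,0,0,5,1],[0,0,0,0,0,15,1],[0,0,0,0,0,20,1],[0,0,0,0,5,20,1],[0,0,0,-1,15,0,1],[0,0,0,-2,25,0,1],[0,0,0,-2,30,0,1],[0,0,0,-2,30,0,1]]'
python3 -m jog '[[0,0,0,-2,30,0,1],[0,0,0,-2,30,0,1],[0,0,0,-2,30,0,1],[0,0,0,-2,25,0,1],[0,0,0,0,20,-5,1],[0,0,0,0,8,-10,1],[0,0,0,0,2,-15,1],[0,0,0,0,0,-10,1]]'
```

```text
clock: 4.82
position: [0.616, 0.1516, 0.1558]
orientation: [-0.122, 0.993, -0.0, -0.001]
contact_force: [0.1, -0.6, -2.3]
grip_width: 0.579
clock: 5.48
position: [0.6072, 0.2959, 0.114]
orientation: [-0.124, 0.992, -0.001, -0.002]
contact_force: [-1.3, -0.6, -2.6]
grip_width: 0.579
```

```bash
python3 -m jog '[[0,0,0,0,0,-8,1],[0,0,0,0,0,-6,1],[0,0,0,0,0,-4,1],[0,0,0,0,0,-3,1],[0,0,0,0,0,-2,1],[0,0,0,0,0,-1,1],[0,0,0,0,0,0,1],[0,0,0,0,0,0,1]]'
```

```text
clock: 6.15
position: [0.6095, 0.2954, 0.0938]
orientation: [-0.123, 0.992, 0.0, 0.0]
contact_force: [-0.2, 0.2, -1.0]
grip_width: 0.571
```

```bash
python3 -m jog '[[0,0,0,0,0,-1,1],[0,0,0,0,0,-1,1],[0,0,0,0,0,0,1],[0,0,0,0,0,0,0.5],[0,0,0,0,0,0,0.3],[0,0,0,0,0,0,0],[0,0,0,0,0,0,0],[0,0,0,0,0,0,0]]'
python3 -m jog '[[0,0,0,0,0,10,0],[0,0,0,0,0,20,0],[0,0,0,0,0,25,0],[0,0,0,0,0,25,0],[0,0,0,0,-10,15,0],[0,0,0,-2,-30,0,0],[0,0,0,-2,-35,0,0],[0,0,0,-2,-35,0,0]]'
```

```text
clock: 6.82
position: [0.6091, 0.2952, 0.0909]
orientation: [-0.123, 0.992, -0.0, -0.0]
contact_force: [-0.5, -0.8, 0.1]
grip_width: 1.002
clock: 7.48
position: [0.6029, 0.184, 0.187]
orientation: [-0.123, 0.992, -0.0, 0.0]
contact_force: [0.8, -1.8, 0.3]
grip_width: 1.001
```

```bash
python3 -m jog '[[0,0,0,-5,-32,0,0],[0,0,0,-5,-32,0,0],[0,0,0,-5,-32,0,0],[0,0,0,-5,-32,0,0],[0,0,0,-5,-32,0,0],[0,0,0,-5,-27,0,0],[0,0,0,-5,-20,0,0],[0,0,0,-2,-8,0,0]]'
python3 -m jog '[[0,0,0,0,0,-10,0],[0,0,0,0,0,0,0],[0,0,0,0,0,0,0],[0,0,0,0,0,0,0],[0,0,0,0,0,0,0],[0,0,0,0,0,0,0],[0,0,0,0,0,0,0],[0,0,0,0,0,0,0]]'
```

```text
clock: 8.15
position: [0.5649, -0.0356, 0.1865]
orientation: [-0.119, 0.993, -0.002, -0.001]
contact_force: [-0.3, -0.9, -0.5]
grip_width: 1.0
clock: 8.82
position: [0.5664, -0.0293, 0.1764]
orientation: [-0.123, 0.992, -0.0, 0.0]
contact_force: [-0.9, 0.4, -0.1]
grip_width: 0.997
```

Descend and grip the wax.

```bash
python3 -m jog '[[0,0,0,0,-1.5,-12,0],[0,0,0,0,0,-14,0],[0,0,0,0,0,-14,0],[0,0,0,0,0,-14,0],[0,0,0,0,0,-12,0],[0,0,0,0,0,-9,0],[0,0,0,0,0,-4,0],[0,0,0,0,0,0,0]]'
python3 -m jog '[[0,0,0,0,0,0,1],[0,0,0,0,0,0,1],[0,0,0,0,0,0,1],[0,0,0,0,0,0,1],[0,0,0,0,0,0,1],[0,0,0,0,0,0,1],[0,0,0,0,0,0,1],[0,0,0,0,0,0,1]]' 40
```

```text
clock: 9.48
position: [0.5658, -0.0311, 0.0965]
orientation: [-0.123, 0.992, 0.0, -0.001]
contact_force: [0.2, 0.7, -0.2]
grip_width: 1.0
clock: 10.15
position: [0.567, -0.031, 0.0983]
orientation: [-0.123, 0.992, -0.0, 0.001]
contact_force: [-0.4, 0.5, 5.5]
grip_width: 0.565
```

```bash
python3 -m jog '[[0,0,0,0,0,5,1],[0,0,0,0,0,15,1],[0,0,0,0,0,20,1],[0,0,0,-2,5,20,1],[0,0,0,-6,16,0,1],[0,0,0,-9,25,0,1],[0,0,0,-11,30,0,1],[0,0,0,-11,30,0,1]]'
python3 -m jog '[[0,0,0,-11,30,0,1],[0,0,0,-11,30,0,1],[0,0,0,-11,30,0,1],[0,0,0,-11,30,0,1],[0,0,0,-11,30,0,1],[0,0,0,-11,30,0,1],[0,0,0,-8,22,0,1],[0,0,0,-4,11,0,1]]'
python3 -m jog '[[0,0,0,0,2,-10,1],[0,0,0,0,0,-15,1],[0,0,0,0,0,-15,1],[0,0,0,0,0,-12,1],[0,0,0,0,0,-6,1],[0,0,0,0,0,-3,1],[0,0,0,0,0,-2,1],[0,0,0,0,0,0,1]]'
```

```text
clock: 10.82
position: [0.5259, 0.0748, 0.1567]
orientation: [-0.122, 0.993, -0.0, -0.001]
contact_force: [-0.1, 0.5, -3.0]
grip_width: 0.565
clock: 11.48
position: [0.4463, 0.2918, 0.1567]
orientation: [-0.126, 0.992, 0.001, -0.001]
contact_force: [-0.2, 0.7, -3.2]
grip_width: 0.563
clock: 12.15
position: [0.4497, 0.289, 0.0941]
orientation: [-0.122, 0.993, -0.0, -0.0]
contact_force: [-0.1, -0.7, -2.9]
grip_width: 0.561
```

```bash
python3 -m jog '[[0,0,0,0,0,-1,1],[0,0,0,0,0,-1,1],[0,0,0,0,0,-1,1],[0,0,0,0,0,0,0.5],[0,0,0,0,0,0,0.3],[0,0,0,0,0,0,0],[0,0,0,0,0,0,0],[0,0,0,0,0,0,0]]'
python3 -m jog '[[0,0,0,0,0,10,0],[0,0,0,0,0,20,0],[0,0,0,0,0,25,0],[0,0,0,0,0,25,0],[0,0,0,4,-10,15,0],[0,0,0,16,-30,0,0],[0,0,0,17,-32,0,0],[0,0,0,17,-32,0,0]]'
python3 -m jog '[[0,0,0,17,-32,0,0],[0,0,0,17,-32,0,0],[0,0,0,17,-32,0,0],[0,0,0,17,-32,0,0],[0,0,0,17,-32,0,0],[0,0,0,17,-32,0,0],[0,0,0,16,-30,0,0],[0,0,0,14,-24,0,0]]'
python3 -m jog '[[0,0,0,11,-12,0,0],[0,0,0,4,-4,0,0],[0,0,0,0,0,0,0],[0,0,0,0,0,0,0],[0,0,0,0,0,0,0],[0,0,0,0,0,0,0],[0,0,0,0,0,0,0],[0,0,0,0,0,0,0]]'
```

```text
clock: 12.82
position: [0.4494, 0.29, 0.0914]
orientation: [-0.123, 0.992, 0.0, 0.0]
contact_force: [-0.0, 0.2, 0.5]
grip_width: 1.0
clock: 13.48
position: [0.5039, 0.1854, 0.1877]
orientation: [-0.124, 0.992, 0.0, 0.001]
contact_force: [0.1, -0.0, 0.0]
grip_width: 1.004
clock: 14.15
position: [0.636, -0.064, 0.1871]
orientation: [-0.121, 0.993, -0.001, 0.0]
contact_force: [0.1, -1.1, 0.6]
grip_width: 1.004
clock: 14.82
position: [0.65, -0.0751, 0.1865]
orientation: [-0.123, 0.992, 0.0, -0.0]
contact_force: [0.2, -0.3, 1.2]
grip_width: 0.999
```

```bash
python3 -m jog '[[0,0,0,1,0,-14,0],[0,0,0,0,0,-16,0],[0,0,0,0,0,-16,0],[0,0,0,0,0,-15,0],[0,0,0,0,0,-13,0],[0,0,0,0,0,-10,0],[0,0,0,0,0,-5,0],[0,0,0,0,0,0,0]]'
python3 -m jog '[[0,0,0,0,0,0,1],[0,0,0,0,0,0,1],[0,0,0,0,0,0,1],[0,0,0,0,0,0,1],[0,0,0,0,0,0,1],[0,0,0,0,0,0,1],[0,0,0,0,0,0,1],[0,0,0,0,0,0,1]]' 40
```

```text
clock: 15.48
position: [0.6505, -0.0759, 0.0961]
orientation: [-0.123, 0.992, 0.0, -0.001]
contact_force: [-0.2, -0.3, -0.1]
grip_width: 0.996
clock: 16.15
position: [0.6519, -0.0758, 0.0986]
orientation: [-0.123, 0.992, 0.0, 0.001]
contact_force: [-1.6, 1.1, 5.3]
grip_width: 0.553
```

```bash
python3 -m jog '[[0,0,0,0,0,5,1],[0,0,0,0,0,15,1],[0,0,0,0,0,20,1],[0,0,0,0,0,25,1],[0,0,0,-2,5,20,1],[0,0,0,-5,15,10,1],[0,0,0,-8,25,0,1],[0,0,0,-10,30,0,1]]'
python3 -m jog '[[0,0,0,-10,30,0,1],[0,0,0,-10,30,0,1],[0,0,0,-10,30,0,1],[0,0,0,-10,30,0,1],[0,0,0,-10,30,0,1],[0,0,0,-10,30,0,1],[0,0,0,-10,30,0,1],[0,0,0,-10,30,0,1]]'
python3 -m jog '[[0,0,0,-8,25,0,1],[0,0,0,-6,18,0,1],[0,0,0,-3,8,0,1],[0,0,0,0,3,-10,1],[0,0,0,0,0,-18,1],[0,0,0,0,0,-22,1],[0,0,0,0,0,-20,1],[0,0,0,0,0,-12,1]]'
python3 -m jog '[[0,0,0,0,0,-6,1],[0,0,0,0,0,-4,1],[0,0,0,0,0,-3,1],[0,0,0,0,0,-2,1],[0,0,0,0,0,-1,1],[0,0,0,0,0,0,1],[0,0,0,0,0,0,1],[0,0,0,0,0,0,1]]'
```

```text
clock: 16.82
position: [0.6256, -0.0023, 0.192]
orientation: [-0.121, 0.993, -0.001, -0.0]
contact_force: [-0.4, -0.0, -3.0]
grip_width: 0.557
clock: 17.48
position: [0.5436, 0.2407, 0.191]
orientation: [-0.123, 0.992, -0.0, -0.002]
contact_force: [0.0, 0.2, -3.3]
grip_width: 0.554
clock: 18.15
position: [0.5283, 0.2894, 0.1069]
orientation: [-0.121, 0.993, -0.002, -0.002]
contact_force: [-0.8, -0.4, -3.7]
grip_width: 0.549
clock: 18.82
position: [0.5295, 0.293, 0.0949]
orientation: [-0.123, 0.992, 0.0, 0.001]
contact_force: [-0.5, 0.2, -2.1]
grip_width: 0.554
```

Lower, release, rise, and move clear so I can look.

```bash
python3 -m jog '[[0,0,0,0,0,-1,1],[0,0,0,0,0,-1,1],[0,0,0,0,0,-1,1],[0,0,0,0,0,0,0.5],[0,0,0,0,0,0,0.3],[0,0,0,0,0,0,0],[0,0,0,0,0,0,0],[0,0,0,0,0,0,0]]'
python3 -m jog '[[0,0,0,0,0,10,0],[0,0,0,0,0,20,0],[0,0,0,0,0,25,0],[0,0,0,0,0,25,0],[0,0,0,0,0,25,0],[0,0,0,0,-25,0,0],[0,0,0,0,-35,0,0],[0,0,0,0,-35,0,0]]'
python3 - <<'E'
from h import *
f=grab('top');g=grab('scene'); a=cv2.resize(f['image'][60:320,60:500],None,fx=.9,fy=.9)
cv2.imwrite('pics/t2.png',cv2.hconcat([cv2.resize(f['image'],(400,300)),cv2.resize(g['image'],(400,300))])[...,::-1])
E
```

```text
clock: 19.48
position: [0.5294, 0.2929, 0.0913]
orientation: [-0.123, 0.992, 0.0, 0.0]
contact_force: [0.3, -0.2, 0.4]
grip_width: 0.993
clock: 20.15
position: [0.5293, 0.1981, 0.1977]
orientation: [-0.124, 0.992, 0.001, 0.001]
contact_force: [1.6, -1.7, -0.2]
grip_width: 1.003
```

View pics/t2.png

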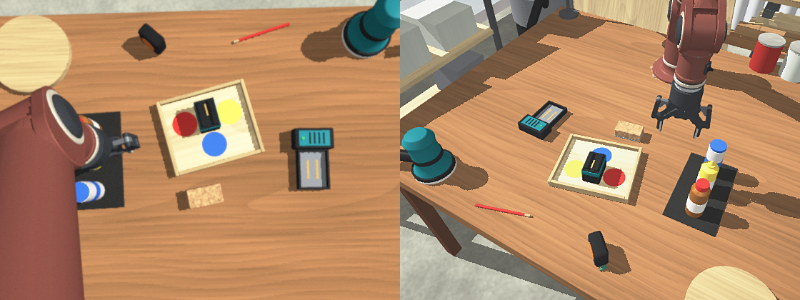

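All three containers stand on the mat (right half: 715,150; 707,175; 698,200), and the discs and battery are clear in the top view. Next I measure the discs and battery.

Run:
```python
from m import *
for n in('top','scene'):
    f=np.load(f'last_{n}.npz');P=cloud(f);I=f['image'];z=P[...,2]*1000;H=cv2.cvtColor(I,cv2.COLOR_RGB2HSV);X=P[...,0]*1000;Y=P[...,1]*1000
    hsv=lambda lo,hi:(H[...,0]>=lo)&(H[...,0]<=hi)&(H[...,1]>100)
    near=(abs(X-610)<110)&(abs(Y+20)<120)
    for c,h in(('red',hsv(0,6)|hsv(172,180)),('blue',hsv(100,130)),('yellow',hsv(24,35)&(H[...,1]>150))):
        m=near&(abs(z-11)<4)&h; m=cv2.morphologyEx(m.astype(np.uint8),cv2.MORPH_OPEN,np.ones((3,3)))>0
        circ(m,P,n+' '+c,68)
    m=(abs(X-637)<60)&(abs(Y+14)<60)&(abs(z-66)<12); rect(m,P,n+' batt top')
    rect((abs(X-637)<60)&(abs(Y+14)<60)&(abs(z-70)<2),P,n+' rails')
    m=(abs(X-492)<60)&(abs(Y+292)<50)&(abs(z-22)<4.5); rect(m,P,n+' chg wall 106x82')
    m=(abs(X-492)<60)&(abs(Y+292)<50)&(abs(z-10)<4.5); rect(m,P,n+' chg floor 94x70')
```

```text
top red [622.   46.7] mean [622.6  47.2] dia 66.7 want 68 z 12.1 848
top blue [565.7 -30.9] mean [566.1 -31. ] dia 65.7 want 68 z 12.1 871
top yellow none
top batt top [638.4 -13.5] [78.8 54.2] ang 13.6 z [60.2 64.9 72.5] 1255
top rails [664.9 -21.3] [7.3 8. ] ang 88.0 z [68.8 70.4 71.6] 20
top chg wall 106x82 [ 476.3 -289.5] [83.  72.9] ang 88.5 z [19.7 22.6 24.9] 358
top chg floor 94x70 [ 491.9 -291.8] [68.7 93.4] ang 88.5 z [ 8.7 11.1 13.4] 1749
scene red [622.   46.3] mean [623.5  46.3] dia 69.1 want 68 z 11.8 602
scene blue [558.6 -31.2] mean [550.4 -31.2] dia 65.4 want 68 z 11.9 198
scene yellow none
scene batt top [638.7 -14. ] [81.3 54.9] ang 12.7 z [57.7 64.8 72.2] 793
scene rails [661.9   7.5] [6.2 8.7] ang 22.3 z [68.9 70.  71.4] 15
scene chg wall 106x82 [ 514.3 -252.1] [ 7.7 46.8] ang 87.5 z [18.1 22.3 24.5] 48
scene chg floor 94x70 [ 484.2 -296.9] [64.1 87.2] ang 87.9 z [ 8.8 11.3 13.7] 493
```

```bash
python3 -m jog '[[0,0,0,14,-29,0,0],[0,0,0,15,-30,0,0],[0,0,0,15,-30,0,0],[0,0,0,15,-30,0,0],[0,0,0,15,-30,0,0],[0,0,0,14,-28,-10,0],[0,0,0,12,-20,-20,0],[0,0,0,8,-12,-20,0]]'
python3 -m jog '[[0,0,0,2,-2,-20,0],[0,0,0,0,0,-15,0],[0,0,0,0,0,0,0],[0,0,0,0,0,0,0],[0,0,0,0,0,0,0],[0,0,0,0,0,0,0],[0,0,0,0,0,0,0],[0,0,0,0,0,0,0]]'
```

```text
clock: 20.92
position: [0.6393, -0.0156, 0.1472]
orientation: [-0.12, 0.993, -0.002, 0.002]
contact_force: [-0.4, -0.1, 0.7]
grip_width: 1.001
clock: 21.58
position: [0.6398, -0.0129, 0.1125]
orientation: [-0.123, 0.992, -0.0, 0.001]
contact_force: [0.4, 0.7, -0.6]
grip_width: 1.003
```

```bash
python3 -m jog '[[0,0,0,-1.5,-1,-12,0],[0,0,0,0,0,-12,0],[0,0,0,0,0,-12,0],[0,0,0,0,0,-12,0],[0,0,0,0,0,-9,0],[0,0,0,0,0,-6,0],[0,0,0,0,0,-2.5,0],[0,0,0,0,0,0,0]]'
python3 -m jog '[[0,0,0,0,0,0,1],[0,0,0,0,0,0,1],[0,0,0,0,0,0,1],[0,0,0,0,0,0,1],[0,0,0,0,0,0,1],[0,0,0,0,0,0,1],[0,0,0,0,0,0,1],[0,0,0,0,0,0,1]]' 60
python3 - <<'E'
from h import *
f=grab('scene'); cv2.imwrite('pics/s3.png',cv2.resize(f['image'][150:300,190:390,::-1],None,fx=3.5,fy=3.5))
E
```

```text
clock: 22.25
position: [0.6374, -0.0142, 0.0449]
orientation: [-0.123, 0.992, 0.0, -0.001]
contact_force: [-0.5, 0.3, 0.4]
grip_width: 1.003
clock: 22.92
position: [0.6385, -0.0136, 0.0469]
orientation: [-0.123, 0.992, 0.0, 0.001]
contact_force: [-0.4, 2.4, 5.9]
grip_width: 0.62
```

View pics/s3.png

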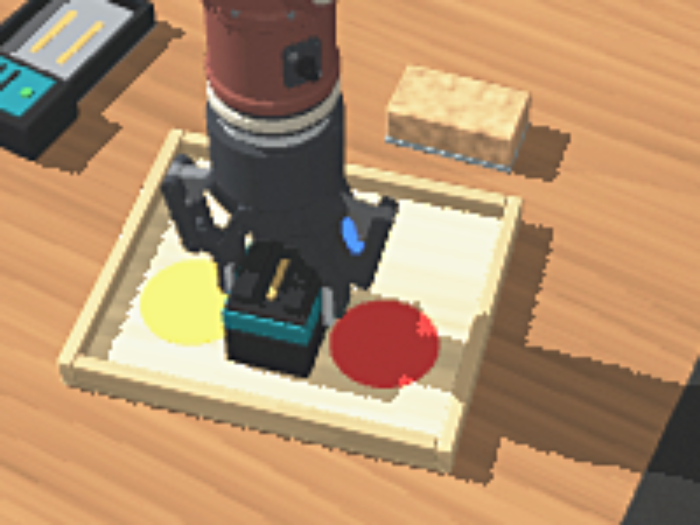

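```bash
python3 -m jog '[[0,0,0,0,0,5,1],[0,0,0,0,0,12,1],[0,0,0,0,0,18,1],[0,0,0,0,0,20,1],[0,0,0,-2,-5,15,1],[0,0,0,-6,-12,10,1],[0,0,-1.3,-10,-18,0,1],[0,0,-1.3,-12,-22,0,1]]'
python3 -m jog '[[0,0,-1.3,-12,-24,0,1],[0,0,-1.3,-13,-24,0,1],[0,0,-1.3,-13,-24,0,1],[0,0,-1.3,-13,-24,0,1],[0,0,-1.3,-13,-24,0,1],[0,0,-1.3,-13,-24,0,1],[0,0,-1.3,-12,-24,0,1],[0,0,-1.3,-11,-22,0,1]]'
python3 -m jog '[[0,0,-1.3,-8,-16,0,1],[0,0,-1.3,-5,-9.5,0,1],[0,0,0,-3,-6,0,1],[0,0,0,0,0,0,1],[0,0,0,0,0,0,1],[0,0,0,0,0,0,1],[0,0,0,0,0,0,1],[0,0,0,0,0,0,1]]'
python3 - <<'E'
from m import *
f=grab('top');P=cloud(f);z=P[...,2]*1000;X=P[...,0]*1000;Y=P[...,1]*1000
cv2.imwrite('pics/t3.png',cv2.resize(f['image'][130:300,360:520,::-1],None,fx=3.5,fy=3.5))
print(env.get_state()['position'],env.get_state()['orientation'])
E
```

```text
clock: 23.63
position: [0.6074, -0.0712, 0.1265]
orientation: [-0.101, 0.995, 0.0, 0.0]
contact_force: [0.0, -0.5, -4.2]
grip_width: 0.622
clock: 24.3
position: [0.5047, -0.2639, 0.1255]
orientation: [-0.008, 1.0, -0.0, -0.002]
contact_force: [-0.3, -0.3, -4.0]
grip_width: 0.624
clock: 24.97
position: [0.4925, -0.2913, 0.1258]
orientation: [0.012, 1.0, 0.0, 0.0]
contact_force: [-0.3, -0.3, -3.8]
grip_width: 0.623
[ 0.49232457 -0.29160659  0.1257746 ] [1.21619142e-02 9.99926014e-01 2.18800776e-04 7.50755543e-05]
```

View pics/t3.png

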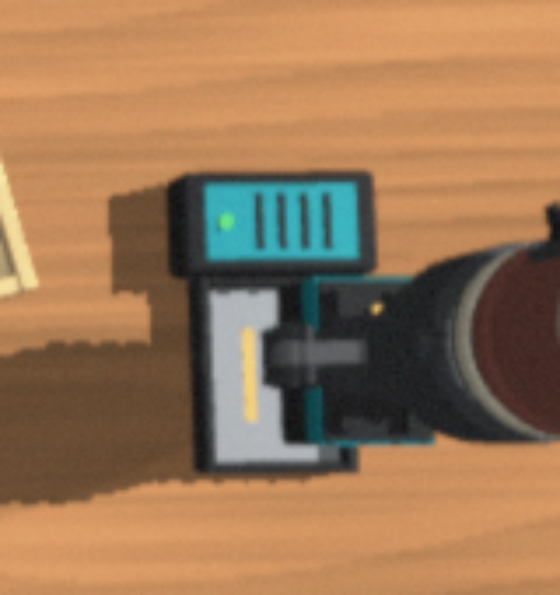

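Run:
```python
from m import *
f=np.load('last_top.npz');P=cloud(f);z=P[...,2]*1000;X=P[...,0]*1000;Y=P[...,1]*1000
m=(abs(X-492)<55)&(abs(Y+292)<50)&(z>130)&(z<160)
print(np.bincount((z[m]-130).astype(int)))
for c in range(-275,-324,-7):
    q=m&(abs(Y-c)<3.5)&(z<153); 
    if q.sum()>5: print(c,X[q].min().round(1),X[q].max().round(1),((X[q].min()+X[q].max())/2).round(1),q.sum())
q=m&(z<144)&((X<465)|(X>520));print('y',np.percentile(Y[q],[0,1,99,100]).round(1))
```

```text
[  3   6   6   9  11   4   4  14  26  34  35  82 123 131  65  34  11  11
  21  50  39  22   6   0   0   2   1   1   4   6]
-275 455.5 530.9 493.2 131
-282 455.3 530.6 493.0 83
-289 455.1 530.5 492.8 111
-296 454.9 530.3 492.6 87
-303 454.8 530.3 492.5 80
-310 454.6 530.0 492.3 26
-317 454.5 460.9 457.7 9
y [-317.  -316.1 -264.  -263.5]
```

```bash
python3 -m jog '[[0,0,0,-0.5,-1.2,-8,1],[0,0,0,0,0,-12,1],[0,0,0,0,0,-14,1],[0,0,0,0,0,-14,1],[0,0,0,0,0,-10,1],[0,0,0,0,0,-6,1],[0,0,0,0,0,-4,1],[0,0,0,0,0,-2,1]]'
python3 -m jog '[[0,0,0,0,0,-2,1],[0,0,0,0,0,-1.5,1],[0,0,0,0,0,-1.5,1],[0,0,0,0,0,-1,1],[0,0,0,0,0,-1,1],[0,0,0,0,0,-0.5,1],[0,0,0,0,0,0,1],[0,0,0,0,0,0,1]]'
```

```text
clock: 25.68
position: [0.4912, -0.2938, 0.0553]
orientation: [0.013, 1.0, 0.0, -0.0]
contact_force: [-0.7, 0.3, -2.8]
grip_width: 0.625
clock: 26.35
position: [0.4913, -0.2939, 0.0484]
orientation: [0.013, 1.0, -0.0, 0.0]
contact_force: [-0.0, -0.2, -3.1]
grip_width: 0.622
```

```bash
python3 -m jog '[[0,0,0,0,0.5,-0.5,1],[0,0,0,0,0,-0.5,1],[0,0,0,0,0,-0.5,1],[0,0,0,0,0,-0.5,1],[0,0,0,0,0,-0.5,1],[0,0,0,0,0,0,1],[0,0,0,0,0,0,1],[0,0,0,0,0,0,1]]'
```

```text
clock: 27.02
position: [0.4912, -0.2933, 0.0468]
orientation: [0.013, 1.0, -0.0, 0.0]
contact_force: [-1.4, 1.2, 6.0]
grip_width: 0.624
```

```bash
python3 -m jog '[[0,0,0,0,0,0,0.4],[0,0,0,0,0,0,0.35],[0,0,0,0,0,0,0.2],[0,0,0,0,0,0,0.1],[0,0,0,0,0,0,0],[0,0,0,0,0,0,0],[0,0,0,0,0,5,0],[0,0,0,0,0,15,0]]'
python3 -m jog '[[0,0,0,0,0,20,0],[0,0,0,0,0,25,0],[0,0,0,0,0,25,0],[0,0,0,0,0,25,0],[0,0,0,0,10,25,0],[0,0,0,0,30,0,0],[0,0,0,0,35,0,0],[0,0,0,0,40,0,0]]'
python3 -m jog '[[0,0,2,0,40,0,0],[0,0,2,0,40,0,0],[0,0,2,0,40,0,0],[0,0,2,0,40,0,0],[0,0,2,0,40,0,0],[0,0,2,0,30,0,0],[0,0,2,0,20,0,0],[0,0,1.6,0,10,0,0]]'
python3 - <<'E'
from m import *
for n in('top','scene'):
    f=grab(n);P=cloud(f);z=P[...,2]*1000;X=P[...,0]*1000;Y=P[...,1]*1000
    rect((abs(X-492)<55)&(abs(Y+292)<50)&(z>50),P,n+' batt')
    q=(abs(X-492)<55)&(abs(Y+292)<50)&(z>60);print(np.histogram(z[q],np.arange(60,76,2)))
    for a in(-30,30): 
        q=(abs(X-492-a)<6)&(abs(Y+293)<20)&(abs(z-70)<3.5); print(a,np.median(z[q]).round(2),q.sum())
    for a in(-18,18): 
        q=(abs(X-492)<25)&(abs(Y+293-a)<4)&(abs(z-67)<7); print('y',a,np.percentile(z[q],[20,50,80]).round(2),q.sum())
    if n=='top':cv2.imwrite('pics/t4.png',cv2.resize(f['image'][130:300,360:520,::-1],None,fx=3.5,fy=3.5))
E
```

```text
clock: 27.68
position: [0.4899, -0.2926, 0.0643]
orientation: [0.013, 1.0, 0.001, -0.002]
contact_force: [-0.3, 0.0, 0.8]
grip_width: 0.998
clock: 28.35
position: [0.4912, -0.1791, 0.1868]
orientation: [0.015, 1.0, -0.001, 0.001]
contact_force: [0.6, -0.2, -0.2]
grip_width: 1.003
clock: 29.02
position: [0.4909, 0.0858, 0.1863]
orientation: [-0.126, 0.992, 0.001, 0.001]
contact_force: [0.2, -0.5, 0.3]
grip_width: 0.998
top batt [ 492.5 -293.4] [54.3 75.4] ang 88.5 z [58.5 64.9 72.3] 1356
(array([104, 300, 292,  92, 139, 227,  92]), array([60, 62, 64, 66, 68, 70, 72, 74]))
-30 70.88 51
30 70.68 62
y -18 [69.69 70.97 72.  ] 119
y 18 [63.97 68.72 71.31] 169
scene batt [ 492.7 -293. ] [54.6 80.7] ang 87.4 z [52.6 65.  72.9] 578
(array([45, 83, 98, 57, 56, 66, 58]), array([60, 62, 64, 66, 68, 70, 72, 74]))
-30 70.25 23
30 70.16 34
y -18 [69.28 71.04 72.5 ] 40
y 18 [63.47 66.94 70.12] 77
```

View pics/t4.png

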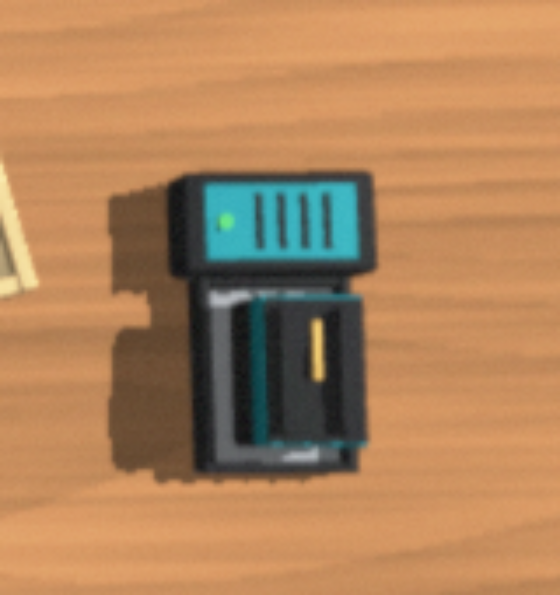

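Seen from above, the battery sits inside the tray walls (about 250–365, 295–445 in the crop). Its centre is (492.5, −293) and its top is at 70.5 mm, so it is flat on the floor. Next I return the glue.

```bash
python3 -m jog '[[0,0,0,4,20,0,0],[0,0,0,6,30,0,0],[0,0,0,6,32,0,0],[0,0,0,6,32,0,0],[0,0,0,6,32,0,0],[0,0,0,5,28,0,0],[0,0,0,4,20,0,0],[0,0,0,2,10,0,0]]'
python3 -m jog '[[0,0,0,0,0,0,0],[0,0,0,0,0,0,0],[0,0,0,0,0,0,0],[0,0,0,0,0,0,0],[0,0,0,0,0,0,0],[0,0,0,0,0,0,0],[0,0,0,0,0,0,0],[0,0,0,0,0,0,0]]'
```

```text
clock: 29.78
position: [0.5311, 0.2867, 0.1857]
orientation: [-0.123, 0.992, 0.0, 0.0]
contact_force: [-0.1, -0.3, 0.5]
grip_width: 1.0
clock: 30.45
position: [0.5303, 0.2853, 0.1859]
orientation: [-0.122, 0.992, -0.0, 0.0]
contact_force: [-0.1, -0.4, -0.2]
grip_width: 1.003
```

```bash
python3 -m jog '[[0,0,0,-0.9,7.5,-10,0],[0,0,0,0,0,-17,0],[0,0,0,0,0,-17,0],[0,0,0,0,0,-17,0],[0,0,0,0,0,-15,0],[0,0,0,0,0,-12,0],[0,0,0,0,0,-7,0],[0,0,0,0,0,0,0]]'
python3 -m jog '[[0,0,0,0,0,0,1],[0,0,0,0,0,0,1],[0,0,0,0,0,0,1],[0,0,0,0,0,0,1],[0,0,0,0,0,0,1],[0,0,0,0,0,0,1],[0,0,0,0,0,0,1],[0,0,0,0,0,0,1]]' 40
python3 -m jog '[[0,0,0,0,0,5,1],[0,0,0,0,0,15,1],[0,0,0,0,0,20,1],[0,0,0,0,0,25,1],[0,0,0,2,-5,20,1],[0,0,0,5,-15,10,1],[0,0,0,8,-25,0,1],[0,0,0,10,-30,0,1]]'
python3 -m jog '[[0,0,0,10,-30,0,1],[0,0,0,10,-30,0,1],[0,0,0,10,-30,0,1],[0,0,0,10,-30,0,1],[0,0,0,10,-30,0,1],[0,0,0,10,-30,0,1],[0,0,0,10,-30,0,1],[0,0,0,10,-27,0,1]]'
python3 -m jog '[[0,0,0,8,-25,0,1],[0,0,0,6,-18,0,1],[0,0,0,3,-8,0,1],[0,0,0,1,-3,-10,1],[0,0,0,0,0,-18,1],[0,0,0,0,0,-15,1],[0,0,0,0,0,-10,1],[0,0,0,0,0,-5,1]]'
```

```text
clock: 31.12
position: [0.5282, 0.2929, 0.0888]
orientation: [-0.123, 0.992, -0.001, -0.002]
contact_force: [0.2, 0.9, -0.3]
grip_width: 1.0
clock: 31.78
position: [0.53, 0.2938, 0.092]
orientation: [-0.123, 0.992, 0.001, 0.001]
contact_force: [-0.6, 0.8, 6.3]
grip_width: 0.557
clock: 32.45
position: [0.5531, 0.2198, 0.1861]
orientation: [-0.125, 0.992, 0.001, -0.0]
contact_force: [0.6, -0.2, -3.8]
grip_width: 0.555
clock: 33.12
position: [0.6334, -0.0218, 0.1845]
orientation: [-0.122, 0.993, -0.0, -0.002]
contact_force: [0.2, -0.3, -3.3]
grip_width: 0.554
clock: 33.78
position: [0.6505, -0.0705, 0.125]
orientation: [-0.124, 0.992, 0.001, -0.003]
contact_force: [-0.1, 0.4, -4.2]
grip_width: 0.555
```

```bash
python3 -m jog '[[0,0,0,2,0,-5,1],[0,0,0,0,0,-5,1],[0,0,0,0,0,0,1],[0,0,0,0,0,0,1],[0,0,0,0,0,0,1],[0,0,0,0,0,0,1],[0,0,0,0,0,0,1],[0,0,0,0,0,0,1]]'
```

```text
clock: 34.45
position: [0.6545, -0.073, 0.1182]
orientation: [-0.123, 0.992, -0.0, 0.0]
contact_force: [0.0, 0.0, -3.1]
grip_width: 0.552
```

```bash
python3 -m jog '[[0,0,0,-0.2,-1.7,-5,1],[0,0,0,0,0,-5,1],[0,0,0,0,0,-4,1],[0,0,0,0,0,-3,1],[0,0,0,0,0,-1.5,1],[0,0,0,0,0,-1,1],[0,0,0,0,0,0,1],[0,0,0,0,0,0,1]]'
python3 -m jog '[[0,0,0,0,0,-0.5,1],[0,0,0,0,0,-0.5,1],[0,0,0,0,0,-0.5,1],[0,0,0,0,0,-0.5,1],[0,0,0,0,0,0,1],[0,0,0,0,0,0,1],[0,0,0,0,0,0,1],[0,0,0,0,0,0,1]]'
```

```text
clock: 35.12
position: [0.6544, -0.0745, 0.0984]
orientation: [-0.123, 0.992, -0.0, 0.0]
contact_force: [0.2, 0.2, -2.3]
grip_width: 0.553
clock: 35.78
position: [0.6547, -0.0745, 0.0981]
orientation: [-0.123, 0.992, -0.0, 0.001]
contact_force: [-2.1, 0.5, 6.7]
grip_width: 0.551
```

```bash
python3 -m jog '[[0,0,0,0,0,0,0.5],[0,0,0,0,0,0,0.4],[0,0,0,0,0,0,0.2],[0,0,0,0,0,0,0],[0,0,0,0,0,0,0],[0,0,0,0,0,5,0],[0,0,0,0,0,15,0],[0,0,0,0,0,20,0]]'
python3 -m jog '[[0,0,0,0,0,25,0],[0,0,0,0,0,25,0],[0,0,0,-5,9,10,0],[0,0,0,-12,21,0,0],[0,0,0,-16,29,0,0],[0,0,0,-18,32,0,0],[0,0,0,-18,32,0,0],[0,0,0,-18,32,0,0]]'
python3 -m jog '[[0,0,0,-18,32,0,0],[0,0,0,-18,32,0,0],[0,0,0,-18,32,0,0],[0,0,0,-18,32,0,0],[0,0,0,-18,32,0,0],[0,0,0,-15,27,0,0],[0,0,0,-10,18,0,0],[0,0,0,-4,7,0,0]]'
python3 -m jog '[[0,0,0,0,0,-10,0],[0,0,0,0,0,-15,0],[0,0,0,0,0,-15,0],[0,0,0,0,0,0,0],[0,0,0,0,0,0,0],[0,0,0,0,0,0,0],[0,0,0,0,0,0,0],[0,0,0,0,0,0,0]]'
```

```text
clock: 36.45
position: [0.6529, -0.0745, 0.1351]
orientation: [-0.123, 0.992, 0.0, -0.002]
contact_force: [1.1, -0.1, -0.3]
grip_width: 1.002
clock: 37.12
position: [0.5653, 0.0824, 0.1959]
orientation: [-0.123, 0.992, 0.0, -0.0]
contact_force: [0.3, 1.0, 0.7]
grip_width: 1.003
clock: 37.78
position: [0.4443, 0.297, 0.1961]
orientation: [-0.127, 0.992, 0.001, -0.001]
contact_force: [-0.9, 0.7, -0.9]
grip_width: 0.998
clock: 38.45
position: [0.4488, 0.2923, 0.1571]
orientation: [-0.122, 0.992, 0.0, 0.001]
contact_force: [0.5, -0.1, 0.5]
grip_width: 1.0
```

Run:
```python
from m import *
for n in('scene','top'):
    f=grab(n);P=cloud(f);z=P[...,2]*1000;X=P[...,0]*1000;Y=P[...,1]*1000
    near=(abs(X-654)<45)&(abs(Y+74)<45)
    circ(near&(abs(z-140)<3),P,n+' glue nozzle',0)
    circ((abs(X-609)<35)&(abs(Y-295)<35)&(abs(z-132)<3),P,n+' oil cap',34)
    q=near&(abs(z-60)<40); print(X[q].min(),X[q].max(),Y[q].min(),Y[q].max())
    print('batt z',np.median(z[(abs(X-492)<40)&(abs(Y+293)<20)&(abs(z-70)<3)]))
cv2.imwrite('pics/t5.png',cv2.resize(f['image'][100:260,200:400,::-1],None,fx=3,fy=3))
```

```text
scene glue nozzle [655.4 -75.4] mean [655.  -74.9] dia 7.5 want 0 z 139.7 11
scene oil cap [609.5 293.7] mean [611.  295.1] dia 37.0 want 34 z 132.5 231
640.0139677111026 698.0899584347652 -118.88804634650907 -49.81650083472216
batt z 70.36111442724379
top glue nozzle [653.5 -75.1] mean [653.3 -74.8] dia 8.6 want 0 z 139.8 22
top oil cap [609.2 295.2] mean [609.1 294.7] dia 34.0 want 34 z 133.0 313
629.802853107006 697.6684980983281 -118.89720638202807 -50.58130279145434
batt z 70.68866444979216
```

View pics/t5.png

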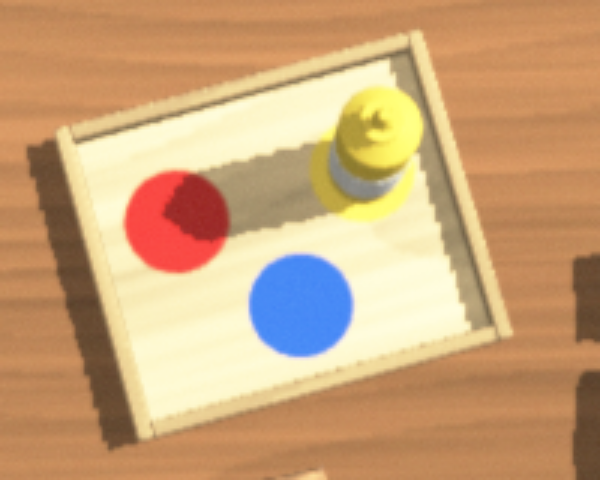

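Glue stands on the yellow disc, with the nozzle near (375,120) and the disc rim showing around the foot at (365,185). Its measured position is (654, −75), and the disc should be at (654, −74). Wax next.

```bash
python3 -m jog '[[0,0,0,0.6,-2.3,-8,0],[0,0,0,0,0,-13,0],[0,0,0,0,0,-13,0],[0,0,0,0,0,-13,0],[0,0,0,0,0,-11,0],[0,0,0,0,0,-6,0],[0,0,0,0,0,-2,0],[0,0,0,0,0,0,0]]'
python3 -m jog '[[0,0,0,0,0,0,1],[0,0,0,0,0,0,1],[0,0,0,0,0,0,1],[0,0,0,0,0,0,1],[0,0,0,0,0,0,1],[0,0,0,0,0,0,1],[0,0,0,0,0,0,1],[0,0,0,0,0,0,1]]' 40
python3 -m jog '[[0,0,0,0,0,5,1],[0,0,0,0,0,15,1],[0,0,0,0,0,20,1],[0,0,0,3,-7,20,1],[0,0,0,7,-18,5,1],[0,0,0,9,-25,0,1],[0,0,0,11,-30,0,1],[0,0,0,11,-30,0,1]]'
python3 -m jog '[[0,0,0,11,-30,0,1],[0,0,0,11,-30,0,1],[0,0,0,11,-30,0,1],[0,0,0,11,-30,0,1],[0,0,0,11,-30,0,1],[0,0,0,9,-25,0,1],[0,0,0,7,-20,0,1],[0,0,0,4,-12,0,1]]'
python3 -m jog '[[0,0,0,1.5,-4,-8,1],[0,0,0,0,0,-15,1],[0,0,0,0,0,-10,1],[0,0,0,0,0,-5,1],[0,0,0,0,0,0,1],[0,0,0,0,0,0,1],[0,0,0,0,0,0,1],[0,0,0,0,0,0,1]]'
```

```text
clock: 39.22
position: [0.4485, 0.2899, 0.0898]
orientation: [-0.123, 0.992, -0.0, -0.0]
contact_force: [0.4, 0.2, -0.6]
grip_width: 0.999
clock: 39.88
position: [0.4492, 0.2903, 0.0911]
orientation: [-0.123, 0.992, 0.0, 0.001]
contact_force: [-0.2, -0.7, 5.8]
grip_width: 0.566
clock: 40.55
position: [0.4891, 0.1794, 0.155]
orientation: [-0.124, 0.992, -0.0, -0.001]
contact_force: [1.0, 0.2, -3.1]
grip_width: 0.568
clock: 41.22
position: [0.5646, -0.0309, 0.1545]
orientation: [-0.12, 0.993, -0.001, -0.001]
contact_force: [-0.2, -0.7, -2.8]
grip_width: 0.567
clock: 41.88
position: [0.5667, -0.0304, 0.118]
orientation: [-0.123, 0.992, -0.0, 0.001]
contact_force: [-0.7, 0.4, -3.1]
grip_width: 0.569
```

```bash
python3 -m jog '[[0,0,0,-0.5,-0.6,-5,1],[0,0,0,0,0,-5,1],[0,0,0,0,0,-4,1],[0,0,0,0,0,-3,1],[0,0,0,0,0,-1.5,1],[0,0,0,0,0,-1,1],[0,0,0,0,0,0,1],[0,0,0,0,0,0,1]]'
python3 -m jog '[[0,0,0,0,0,-0.5,1],[0,0,0,0,0,-0.5,1],[0,0,0,0,0,-0.5,1],[0,0,0,0,0,-0.5,1],[0,0,0,0,0,0,1],[0,0,0,0,0,0,1],[0,0,0,0,0,0,1],[0,0,0,0,0,0,1]]'
```

```text
clock: 42.55
position: [0.5658, -0.0315, 0.0978]
orientation: [-0.123, 0.992, -0.0, 0.0]
contact_force: [-0.3, -0.0, -3.0]
grip_width: 0.563
clock: 43.22
position: [0.5661, -0.0315, 0.0971]
orientation: [-0.123, 0.992, -0.0, 0.001]
contact_force: [-1.7, -0.4, 6.3]
grip_width: 0.567
```

```bash
python3 -m jog '[[0,0,0,0,0,0,0.5],[0,0,0,0,0,0,0.4],[0,0,0,0,0,0,0.2],[0,0,0,0,0,0,0],[0,0,0,0,0,0,0],[0,0,0,0,0,5,0],[0,0,0,0,0,15,0],[0,0,0,0,0,20,0]]'
python3 -m jog '[[0,0,0,0,0,25,0],[0,0,0,0,0,25,0],[0,0,0,1,10,10,0],[0,0,0,3,22,0,0],[0,0,0,4,30,0,0],[0,0,0,4,32,0,0],[0,0,0,4,32,0,0],[0,0,0,4,32,0,0]]'
python3 -m jog '[[0,0,0,4,32,0,0],[0,0,0,4,32,0,0],[0,0,0,4,32,0,0],[0,0,0,4,30,0,0],[0,0,0,4,22,0,0],[0,0,0,2,14,0,0],[0,0,0,1,6,0,0],[0,0,0,0,0,0,0]]'
python3 -m jog '[[0,0,0,0,0,-10,0],[0,0,0,0,0,-15,0],[0,0,0,0,0,-15,0],[0,0,0,0,0,0,0],[0,0,0,0,0,0,0],[0,0,0,0,0,0,0],[0,0,0,0,0,0,0],[0,0,0,0,0,0,0]]'
```

```text
clock: 43.88
position: [0.5646, -0.0315, 0.135]
orientation: [-0.123, 0.992, 0.0, -0.002]
contact_force: [0.2, 0.7, 0.2]
grip_width: 0.998
clock: 44.55
position: [0.5853, 0.1288, 0.1955]
orientation: [-0.123, 0.992, 0.0, -0.0]
contact_force: [0.8, -0.4, -0.4]
grip_width: 0.999
clock: 45.22
position: [0.6076, 0.2972, 0.195]
orientation: [-0.124, 0.992, 0.001, -0.001]
contact_force: [-0.2, -0.1, -0.2]
grip_width: 0.998
clock: 45.88
position: [0.6094, 0.2945, 0.157]
orientation: [-0.122, 0.992, 0.0, 0.001]
contact_force: [0.2, -0.5, -0.8]
grip_width: 0.998
```

```bash
python3 -m jog '[[0,0,0,0,0.5,-8,0],[0,0,0,0,0,-13,0],[0,0,0,0,0,-13,0],[0,0,0,0,0,-13,0],[0,0,0,0,0,-11,0],[0,0,0,0,0,-6,0],[0,0,0,0,0,-2,0],[0,0,0,0,0,0,0]]'
python3 -m jog '[[0,0,0,0,0,0,1],[0,0,0,0,0,0,1],[0,0,0,0,0,0,1],[0,0,0,0,0,0,1],[0,0,0,0,0,0,1],[0,0,0,0,0,0,1],[0,0,0,0,0,0,1],[0,0,0,0,0,0,1]]' 40
python3 -m jog '[[0,0,0,0,0,5,1],[0,0,0,0,0,15,1],[0,0,0,0,0,20,1],[0,0,0,0,-5,20,1],[0,0,0,1,-15,5,1],[0,0,0,1,-25,0,1],[0,0,0,2,-28,0,1],[0,0,0,2,-28,0,1]]'
python3 -m jog '[[0,0,0,2,-28,0,1],[0,0,0,2,-28,0,1],[0,0,0,2,-28,0,1],[0,0,0,2,-25,0,1],[0,0,0,1,-18,0,1],[0,0,0,0,-12,0,1],[0,0,0,0,-6,0,1],[0,0,0,0,-2,-8,1]]'
python3 -m jog '[[0,0,0,0,0,-15,1],[0,0,0,0,0,-10,1],[0,0,0,0,0,-5,1],[0,0,0,0,0,0,1],[0,0,0,0,0,0,1],[0,0,0,0,0,0,1],[0,0,0,0,0,0,1],[0,0,0,0,0,0,1]]'
```

```text
clock: 46.55
position: [0.6085, 0.2949, 0.0889]
orientation: [-0.123, 0.992, -0.0, -0.001]
contact_force: [0.0, -0.1, 1.0]
grip_width: 0.998
clock: 47.22
position: [0.6093, 0.2957, 0.0909]
orientation: [-0.123, 0.992, 0.001, 0.001]
contact_force: [-1.3, -0.3, 6.0]
grip_width: 0.574
clock: 47.88
position: [0.6138, 0.1911, 0.1534]
orientation: [-0.123, 0.992, -0.001, -0.001]
contact_force: [-0.0, 0.2, -2.3]
grip_width: 0.573
clock: 48.55
position: [0.6243, 0.0453, 0.1474]
orientation: [-0.122, 0.993, -0.0, 0.001]
contact_force: [0.1, 2.0, -1.6]
grip_width: 0.578
clock: 49.22
position: [0.6242, 0.0472, 0.1175]
orientation: [-0.123, 0.992, -0.0, 0.001]
contact_force: [-0.5, 0.2, -1.5]
grip_width: 0.574
```

```bash
python3 -m jog '[[0,0,0,-1.7,-0.5,-5,1],[0,0,0,0,0,-5,1],[0,0,0,0,0,-4,1],[0,0,0,0,0,-3,1],[0,0,0,0,0,-1.5,1],[0,0,0,0,0,-1,1],[0,0,0,0,0,0,1],[0,0,0,0,0,0,1]]'
python3 -m jog '[[0,0,0,0,0,-0.5,1],[0,0,0,0,0,-0.5,1],[0,0,0,0,0,-0.5,1],[0,0,0,0,0,-0.5,1],[0,0,0,0,0,0,1],[0,0,0,0,0,0,1],[0,0,0,0,0,0,1],[0,0,0,0,0,0,1]]'
```

```text
clock: 49.88
position: [0.6222, 0.0465, 0.0974]
orientation: [-0.123, 0.992, -0.0, 0.0]
contact_force: [0.1, 0.6, -2.2]
grip_width: 0.576
clock: 50.55
position: [0.6226, 0.0467, 0.0969]
orientation: [-0.123, 0.992, -0.0, 0.001]
contact_force: [-1.8, 0.2, 5.6]
grip_width: 0.576
```

Release, rise, back off, and check.

```bash
python3 -m jog '[[0,0,0,0,0,0,0.5],[0,0,0,0,0,0,0.4],[0,0,0,0,0,0,0.2],[0,0,0,0,0,0,0],[0,0,0,0,0,0,0],[0,0,0,0,0,5,0],[0,0,0,0,0,15,0],[0,0,0,0,0,20,0]]'
python3 -m jog '[[0,0,0,0,0,25,0],[0,0,0,0,0,25,0],[0,0,0,0,10,10,0],[0,0,0,0,25,0,0],[0,0,0,-3,35,0,0],[0,0,0,-5,38,0,0],[0,0,0,-5,38,0,0],[0,0,0,-5,38,0,0]]'
python3 -m jog '[[0,0,0,-5,38,0,0],[0,0,0,-5,38,0,0],[0,0,0,-5,30,0,0],[0,0,0,-2,15,0,0],[0,0,0,0,0,0,0],[0,0,0,0,0,0,0],[0,0,0,0,0,0,0],[0,0,0,0,0,0,0]]'
python3 - <<'E'
from m import *
for n in('scene','top'):
    f=grab(n);P=cloud(f);z=P[...,2]*1000;X=P[...,0]*1000;Y=P[...,1]*1000
    at=lambda x,y,h,r=40:(abs(X-x)<r)&(abs(Y-y)<r)&(abs(z-h)<3)
    circ(at(654,-74,140),P,n+' glue (654,-74)',0); circ(at(622,46.6,138),P,n+' oil (622.3,46.6)',34); circ(at(566,-31,128,35),P,n+' wax (566,-31)',49)
    rect((abs(X-492)<55)&(abs(Y+292)<50)&(z>50),P,n+' batt')
    rect((abs(X-430)<60)&(abs(Y+2)<70)&(z>26)&(z<38),P,n+' block')
    if n=='top': cv2.imwrite('pics/t6.png',cv2.resize(f['image'][100:300,200:480,::-1],None,fx=2.8,fy=2.8))
    else: cv2.imwrite('pics/s6.png',cv2.resize(f['image'][120:300,150:400,::-1],None,fx=3,fy=3))
E
```

```text
clock: 51.22
position: [0.6208, 0.0463, 0.1342]
orientation: [-0.123, 0.992, -0.0, -0.002]
contact_force: [0.0, 0.2, 0.0]
grip_width: 0.996
clock: 51.88
position: [0.6031, 0.233, 0.1948]
orientation: [-0.123, 0.992, 0.0, -0.0]
contact_force: [-0.0, -0.0, -0.8]
grip_width: 1.002
clock: 52.55
position: [0.5886, 0.3479, 0.1952]
orientation: [-0.12, 0.993, -0.001, 0.0]
contact_force: [0.1, -0.0, 0.9]
grip_width: 0.998
scene glue (654,-74) [656.2 -74. ] mean [656.  -74.3] dia 8.1 want 0 z 139.3 12
scene oil (622.3,46.6) [624.1  47.1] mean [624.5  46.8] dia 35.9 want 34 z 138.6 170
scene wax (566,-31) [568.3 -32. ] mean [569.  -31.9] dia 49.3 want 49 z 128.7 275
scene batt [ 493.5 -291.3] [54.4 80. ] ang 84.7 z [53.4 65.  72.4] 584
scene block [430.2  -1.8] [52.7 89.4] ang 10.7 z [28.6 32.6 35.2] 600
top glue (654,-74) [653.3 -75.4] mean [653.3 -74.9] dia 8.0 want 0 z 140.1 20
top oil (622.3,46.6) [623.1  46.8] mean [622.9  46.6] dia 33.5 want 34 z 138.9 310
top wax (566,-31) [567.5 -32.6] mean [567.4 -32.3] dia 46.5 want 49 z 129.0 593
top batt [ 492.4 -293.4] [53.2 75.6] ang 88.0 z [58.7 65.  72.1] 1359
top block [429.7  -2.1] [50.2 90.1] ang 10.2 z [30.4 32.8 35.1] 1325
```

View pics/t6.png

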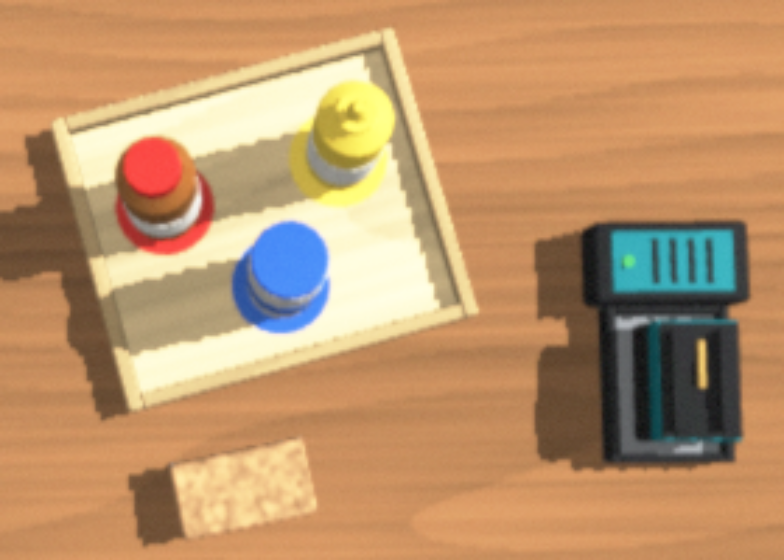

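View pics/s6.png

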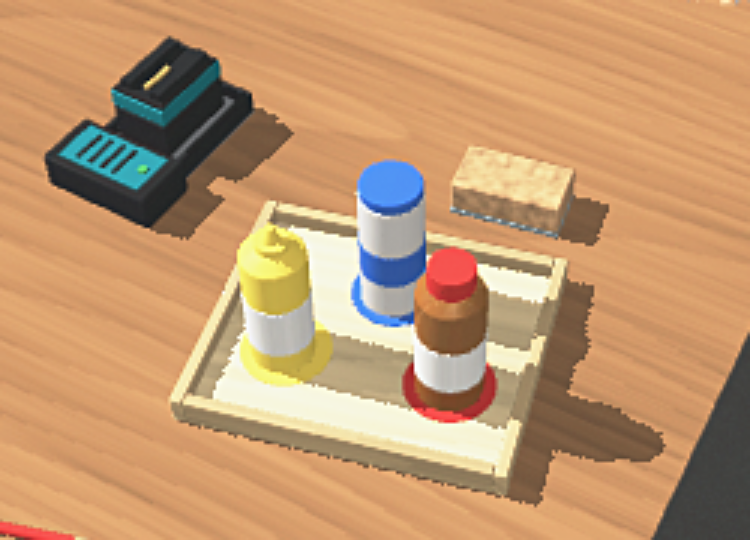

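Each container stands on its own disc (top crop: oil 160,200; glue 345,150; wax 285,280). The battery is in the tray and the block has not moved. Handing in.

```bash
python3 -c "
from workcell import env
print(env.close_job())"
```

```text
the job is handed in; nothing more can be done
None
```

The job is done and handed in at about 53 s of the 147 s allowed. I moved oil, wax and glue onto the mat, seated the battery in the charger tray, then returned glue, wax and oil to their own discs.

What the last checks showed:
- **Containers:** all three stand upright. From the top camera, glue and oil are within about 1 mm of their disc centres and wax is about 2 mm off. The yellow disc's own centre was worked out from the battery and red disc positions, not measured directly.
- **Battery:** its centre is about 1.5 mm from the tray's centre, inside the 8 mm play. Its top is at about 70.5 mm, so the underside is on the 10 mm floor and flat.
- **Sanding block:** it has not moved, to within about 0.5 mm.
- **Forces:** the readings at the end of each move never passed about 7 N; I did not record the peaks in between.
- **Disagreement:** the scene camera reads 1.5–3 mm farther in x than the top camera for the containers, roughly the stated 2 mm calibration error. It also gives the battery a yaw about 3° different, but from fewer points, so I went by the top camera.

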